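# Restock the shot-bottle display on the shop counter

### The job

Restock the drinks display on the shop counter: gather the three loose shot bottles into the cardboard display tray, so that each of its four cells holds one shot bottle standing upright on the tray's floor (one is there already). The glue stick somebody left in the tray belongs in the desk caddy: stand it upright in the caddy's empty end compartment. The vitamin jar and the hand-gel bottle do not belong in the display; leave them standing where they are, and knock none of these over.

Things in the scene. Friction and masses are not known exactly. Their poses are not given: they have to be found in the camera images.
- shot_a: Shot bottle: round white plastic bottle with paper label, 36 mm diameter, straight-sided up to 66 mm, then a shoulder, and a narrower black cap 24 mm in diameter from 78 mm to the top at 96 mm. About 75 g. Origin at the centre of its underside, z up along the bottle. Starts standing loose on the counter.
- shot_b: Shot bottle: round white plastic bottle with paper label, 36 mm diameter, straight-sided up to 66 mm, then a shoulder, and a narrower black cap 24 mm in diameter from 78 mm to the top at 96 mm. About 75 g. Origin at the centre of its underside, z up along the bottle. Starts standing loose on the counter.
- shot_c: Shot bottle: round white plastic bottle with paper label, 36 mm diameter, straight-sided up to 66 mm, then a shoulder, and a narrower black cap 24 mm in diameter from 78 mm to the top at 96 mm. About 75 g. Origin at the centre of its underside, z up along the bottle. Starts standing loose on the counter.
- shot_d: Shot bottle: round white plastic bottle with paper label, 36 mm diameter, straight-sided up to 66 mm, then a shoulder, and a narrower black cap 24 mm in diameter from 78 mm to the top at 96 mm. About 75 g. Origin at the centre of its underside, z up along the bottle. Starts already standing in one cell of the display tray (it may stay there).
- glue: Jumbo glue stick: plain white cylinder with paper label and a black cap of the same full width, 28 mm in diameter all the way up, 95 mm tall, flat top, no shoulder. About 50 g. Origin at the centre of its underside, z up along it. Starts standing in one cell of the display tray.
- jar: Vitamin jar that must stay: squat white jar 52 mm in diameter, 90 mm tall, with a black cap 49 mm wide, almost as wide as the jar. Origin at the centre of its underside. Stands loose on the counter.
- gel: Hand-gel pump bottle that must stay: white, 36 mm in diameter up to 86 mm like a shot bottle, but 121 mm tall, with a thin black pump stem and a 34 mm long nozzle bar on top. Origin at the centre of its underside. Stands loose on the counter.
- tray: Fixed cardboard display tray: a row of four square cells along its y axis. Origin: centre of the row's underside. Cells 54 mm inside, centres at x = 0, y = -85.5, -28.5, 28.5, 85.5 mm. Floor top z = 3 mm; walls and dividers 3 mm thick, top z = 25 mm; row 60 x 231 mm outside. Behind it (x = 30 to 63 mm) a leaflet pocket 60 mm high. Two cells are empty at the start.
- caddy: Fixed grey desk caddy, 66 (x) by 156 mm (y). Origin: centre of its underside. The empty compartment is at its -y end: centre x = 0, y = -48 mm, inside 60 (x) by 54 mm (y), floor top z = 3 mm, walls 3 mm thick, top z = 35 mm. Middle compartment (y = -18 to 18 mm): paper clips, equally low. +y end (y = 18 to 78 mm): pen cup 85 mm high, fixed pens up to 132 mm.
Things that resemble listed ones, but are neither listed nor needed, are in the scene too. What is shaped like the glue but purple or red is not meant.

How it is judged (in metres and radians):
At the end, for the whole second after the job is handed in: Four shot bottles stand in the tray row (14 mm of its centre line, 103 mm of its middle), the glue stick in the caddy's end compartment (21 mm in x, 18 mm in y), each down on the floor within 8 mm, upright within 0.12 rad; jar and gel upright within 30 mm of their start; all at rest and released (x of shot_a in the frame of tray between -0.014 and 0.014 m and y of shot_a in the frame of tray between -0.103 and 0.103 m and z of shot_a in the frame of tray between -0.005 and 0.011 m and angle between each of shot_a, shot_b, shot_c, shot_d, glue, jar, gel's own z axis and vertical below 0.12 rad and linear speed of each of shot_a, shot_b, shot_c, shot_d, glue, jar, gel below 0.02 m/s and x of shot_b in the frame of tray between -0.014 and 0.014 m and y of shot_b in the frame of tray between -0.103 and 0.103 m and z of shot_b in the frame of tray between -0.005 and 0.011 m and x of shot_c in the frame of tray between -0.014 and 0.014 m and y of shot_c in the frame of tray between -0.103 and 0.103 m and z of shot_c in the frame of tray between -0.005 and 0.011 m and x of shot_d in the frame of tray between -0.014 and 0.014 m and y of shot_d in the frame of tray between -0.103 and 0.103 m and z of shot_d in the frame of tray between -0.005 and 0.011 m and x of glue in the frame of caddy between -0.021 and 0.021 m and y of glue in the frame of caddy between -0.066 and -0.03 m and z of glue in the frame of caddy between -0.005 and 0.011 m and distance of each of jar, gel from where it was at the start of the episode below 0.03 m); the robot touches nothing.
It fails at once if the vitamin jar or the hand-gel bottle is moved more than 30 mm from its place or knocked over (distance of any of jar, gel from where it was at the start of the episode above 0.03 m or angle between any of jar, gel's own z axis and vertical above 0.5 rad).
It fails at once if a shot bottle or the glue stick is knocked over (tilted more than 0.9 rad) (angle between any of shot_a, shot_b, shot_c, shot_d, glue's own z axis and vertical above 0.9 rad).
It also fails if it takes over 104 s, if anything falls off the work surface, if the arm or the gripper's body presses on something with over 40 N, if the wrist force passes 120 N, or if a joint passes its speed limit or range.

### The arm

A 6-joint arm with a two-finger parallel gripper is mounted at the origin on the work surface. World frame = base frame: x ahead of the robot, y to its left, z up, the work surface at z = 0. Lengths are in mm, angles in degrees, forces in N, time in s.
With the tool pointing down it reaches from about 350 to 850 mm from the base axis. Payload 8.1 kg.
Tool frame: the origin (TCP) lies at the very end of the fingers, on their centre line; the grasp point (between the pads) lies r.tcp_to_grasp behind it (r.tcp_to_grasp is the distance from the TCP to the grasp point, in mm); z points along the fingers, y is the line along which they close (so a half turn about z gives the same grasp; the last joint's range is limited). The gripper opens to 85 mm and grips with 20 to 120 N. Pads are 22 mm wide; open, the fingers measure 114 mm over their backs; the gripper's body (76 mm by 85 mm) begins 54 mm behind the grasp point. The pads swing forward as they close: fully open they stand 13 mm farther back than shut.
Start: joints at [-70.783, 7.471, 85.268, -0, 87.261, -4.893], TCP at [245.114, -547.653, 231.292] pointing down, gripper open.
Joint ranges: [-169.43, 169.43], [-51.17, 129.36], [1.28, 143.12], [-76.62, 256.62], [0, 156.53], [-152.29, 152.29]. Speed limits (degrees/s): [136.94, 136.94, 159.86, 180, 180, 180].

### API

Orientations are given as [roll, pitch, yaw] about the fixed x, y, z axes, in that order (R = Rz(yaw) Ry(pitch) Rx(roll)).
In Python, from bench import r gives the robot as it stands.
- The arm moves only by the shell command python3 -m handwheel 'ROWS' [OPENING] [FORCE]. ROWS is JSON, a list of rows, each a list of 4 numbers: the shift along the tool's x, y, z in m, then the turn about the tool's z in degrees. A call has 1 to 10 rows; each row shifts and turns the commanded pose from where the row before left it, along the tool's axes as they then stand; what a row does not reach is not made up. A row lasts 1/10 s, in which the tool goes at most 50 mm and 8.59 degrees, less where a joint would pass 70% of its speed; a pose out of reach is approached as far as the arm can. A call is refused whole if a number of a shift passes 0.05 or a number of a turn 8.59, either way. A call with a gripper value outside its range is refused whole. OPENING is the finger opening in m, from 0 to 0.0854, set as the call begins (- or left out, the last holds). The fingers move at their own pace and stop on an object; FORCE is the grip in N (left out, the last holds). Time passes only in rows, so rows that do not move let the fingers close. It gives the time, the measured TCP pose, the force, the opening and the grip force at its end, in the units of the state.
- r.sense(): the state, without advancing time (a new reading comes with each control period).
- r.snapshot(name): name is "side" or "top"; returns the picture (420x560x3 uint8, red, green, blue); there is no depth.
- r.camera_params(name): a dict with "fx", "fy", "cx", "cy" (pixels), "R" (3x3) and "t" (3): a world point X has camera coordinates R X + t. Camera axes: x right, y down, z forward; pixel columns grow to the right and rows downward; lengths in mm; the calibration is good to about 2 mm. A picture is of the moment at which its call begins. camera_params takes no time and is no camera call.
- r.hand_in(): hands the job in; it is judged then, once.
The state is a dict: "time": time; "joint_pos": joint angles; "qd": joint speeds; "joint_efforts": joint torques, N m; "tool_pos": TCP position; "tcp_rot": TCP orientation; "ft_force": force on the tool from outside, world axes, zero at the start; "wrist_torque": the same for the moment, N m; "finger_gap": finger opening in mm; "grip_force": force on a finger pad.
Only numpy, scipy, OpenCV 4.12 (cv2) and the standard library are available. Lean on these libraries where they do the work, as an engineer would, in place of code of your own. Each camera call takes 0.05 s, during which the arm holds its last target. There are 200 camera calls.

## Working session

There is one attempt and no reset: what is moved stays moved. The work goes in short steps, Python scripts to look and compute and a shell command to move; the robot and the scene stay as the last step left them, time stands still between calls to the robot, and variables do not carry over. Pictures are saved under pics/ and viewed, at most 14 in all, crops included, and the job is handed in when it is done.

```bash
ls; mkdir -p pics; python3 - <<'E'
from bench import r
import cv2
for n in("top","side"):
    cv2.imwrite(f"pics/{n}0.png",r.snapshot(n)[:,:,::-1]); p=r.camera_params(n); print(n,p)
s=r.sense(); print(s['time'],s['tool_pos'],s['tcp_rot'],s['finger_gap'],r.tcp_to_grasp)
E
```

```text
pics
top {'fx': 527.7495970820514, 'fy': 527.7495970820514, 'cx': 284.1459131919679, 'cy': 210.50904872192865, 'R': array([[-0.01132478, -0.99988404, -0.01018109],
       [-0.98607019,  0.01285687, -0.16583206],
       [ 0.16594373,  0.00816126, -0.98610145]]), 't': array([  10.07330464,  570.1879357 , 1139.57248585])}
side {'fx': 544.5004471590674, 'fy': 544.5004471590674, 'cx': 285.1460923907411, 'cy': 217.55511613701003, 'R': array([[ 0.99586771, -0.08988898,  0.01294134],
       [-0.04573187, -0.61948329, -0.78367662],
       [ 0.07846083,  0.77984641, -0.6210342 ]]), 't': array([-546.50605082,   41.70326282, 1202.44847199])}
0.1 [ 244.95047119 -547.17757852  230.33878621] [-1.79904311e+02 -7.13418818e-03  2.41112636e+01] 85.2202124126034 18.700000000000003
```

View pics/top0.png

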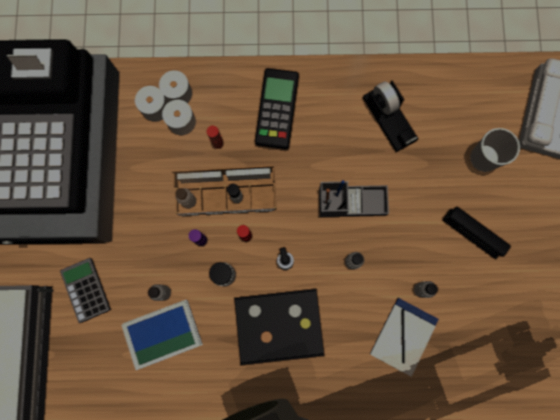

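View pics/side0.png

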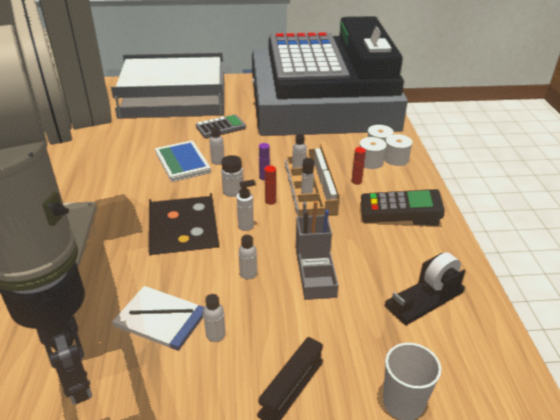

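The top view shows loose shot-like bottles near (158,293), (355,260) and (428,289). The jar is at (222,273), the gel at (285,258), the tray across (177–275, 170–215) with occupants near (185,198) and (234,193), and the caddy at (320–387, 183–215). The side view agrees. I'll zoom in to get accurate pixels.

```bash
python3 - <<'E'
import cv2
a=cv2.imread("pics/top0.png")[160:310,140:400]; a=cv2.convertScaleAbs(a,alpha=1.8,beta=10)
cv2.imwrite("pics/top0c.png",cv2.resize(a,None,fx=3,fy=3,interpolation=cv2.INTER_CUBIC))
a=cv2.imread("pics/side0.png")[120:350,180:360]
cv2.imwrite("pics/side0c.png",cv2.resize(a,None,fx=2.6,fy=2.6,interpolation=cv2.INTER_CUBIC))
E
```

```text
(no output)
```

View pics/top0c.png

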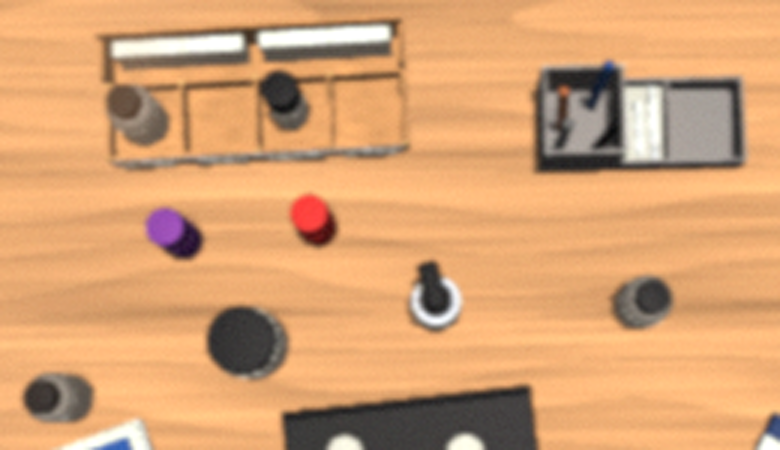

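View pics/side0c.png

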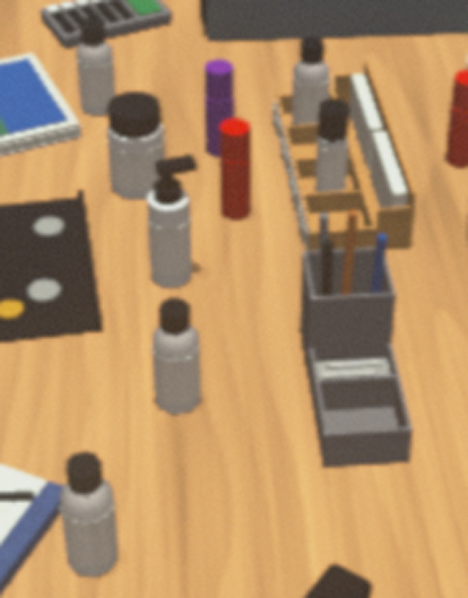

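The full-width cap in the third tray cell from the left is the glue. shot_d is in the left cell, and the second and fourth cells are empty. Next I compute positions from both views.

```bash
cat > h.py <<'E'
from bench import r
import numpy as np
def ray(n,uv,z):
    p=r.camera_params(n);R=np.array(p['R']);t=np.array(p['t'])
    d=R.T@[(uv[0]-p['cx'])/p['fx'],(uv[1]-p['cy'])/p['fy'],1];c=-R.T@t
    return (c+d*(z-c[2])/d[2])[:2]
def proj(n,X):
    p=r.camera_params(n);q=np.array(p['R'])@X+p['t'];return [p['fx']*q[0]/q[2]+p['cx'],p['fy']*q[1]/q[2]+p['cy']]
E
python3 - <<'E'
from h import *
np.set_printoptions(precision=1,suppress=True)
T=lambda u,v:(140+(u+.5)/3-.5,160+(v+.5)/3-.5)
S=lambda u,v:(180+(u+.5)/2.6-.5,120+(v+.5)/2.6-.5)
for n,t,s,z in [('d',T(124,103),S(312,45),96),('glue',T(281,90),S(333,108),98),('s1',T(43,397),S(93,28),96),('s2',T(653,298),S(174,308),96),('s3',(429,289),S(85,462),96),('jar',T(242,342),S(134,105),90),('gel',T(435,303),S(169,200),86),('purple',T(166,226),S(219,67),95),('red',T(310,214),S(235,128),95)]:
    if n in('d',): z=99
    print(n,ray('top',t,z),ray('side',s,z))
# tray: wall-top corners z=25 in top view (front-left, front-right, back-left, back-right); dividers
for q in [(113,164),(408,150),(112,90),(402,75),(185,157),(186,85),(260,152),(262,80),(333,150),(332,77)]: print('tray',q,ray('top',T(*q),25))
for q in [(742,80),(742,163),(664,80),(664,163)]: print('caddy',q,ray('top',T(*q),35))
for q in [(326,462),(408,457),(315,378),(393,370)]: print('caddy side',q,ray('side',S(*q),0 if q[1]>450 else 35))
E
```

```text
d [600.8 225.8] [604.1 222.8]
glue [609.1 112.4] [610.8 111.4]
s1 [391.6 279. ] [393.9 275.3]
s2 [ 455.8 -151.3] [ 458.4 -152.7]
s3 [ 391.2 -299.3] [ 394.4 -304.8]
jar [428.6 140.1] [432.  141.5]
gel [454.9   2.9] [459.2  -1.9]
purple [511.5 194.6] [512.8 194.7]
red [518.9  91.6] [520.8  89.5]
tray (113, 164) [568.4 248.6]
tray (408, 150) [576.3  22.7]
tray (112, 90) [626.2 250.6]
tray (402, 75) [635.   26.9]
tray (185, 157) [573.1 193.5]
tray (186, 85) [629.4 193.5]
tray (260, 152) [576.2 136. ]
tray (262, 80) [632.5 134.9]
tray (333, 150) [577.   80.1]
tray (332, 77) [634.2  80.9]
caddy (742, 80) [ 625.4 -232.6]
caddy (742, 163) [ 561.3 -229.8]
caddy (664, 80) [ 626.2 -173.2]
caddy (664, 163) [ 562.1 -171. ]
caddy side (326, 462) [ 567.5 -227.7]
caddy side (408, 457) [ 630.2 -227.4]
caddy side (315, 378) [ 564.3 -172.3]
caddy side (393, 370) [ 625.8 -167.9]
```

```bash
python3 -m handwheel '[[0,0,0,8.04],[0,0,0,8.04],[0,0,0,8.04],[0,0,0,0]]' 0.05 30
```

```text
time: 0.5
tool_pos: [245.0, -547.4, 230.7]
tcp_rot: [-179.9, 0.0, -0.1]
ft_force: [0.5, -1.0, -0.2]
finger_gap: 50.3
grip_force: 0.0
```

```bash
python3 -m handwheel '[[0.02,-0.035,0,0],[0.022,-0.035,0,0],[0.022,-0.035,0,0],[0.022,-0.035,0,0],[0.022,-0.035,0,0],[0.02,-0.035,0,0],[0.02,-0.035,0,0],[0,0,0.04,0],[0,0,0.04,0],[0,0,0.02,0]]'; python3 -m handwheel '[[0,0,0,0],[0,0,0,0]]'; python3 - <<'E'
from h import *
import cv2
a=r.snapshot('side')[160:380,100:320,::-1]; b=r.snapshot('top')[220:340,360:500,::-1]
a=cv2.resize(a,(560,560));b=cv2.resize(b,(240,206))
c=cv2.copyMakeBorder(b,0,354,0,0,cv2.BORDER_CONSTANT)
cv2.imwrite('pics/p1.png',cv2.hconcat([a,c]))
E
```

```text
time: 1.5
tool_pos: [391.9, -300.7, 127.5]
tcp_rot: [-179.8, 0.2, 0.3]
ft_force: [-0.3, 0.2, 0.1]
finger_gap: 49.8
grip_force: 0.0
time: 1.7
tool_pos: [393.1, -302.7, 131.7]
tcp_rot: [-180.0, 0.0, 0.1]
ft_force: [0.2, -0.0, 0.4]
finger_gap: 49.8
grip_force: 0.0
```

View pics/p1.png

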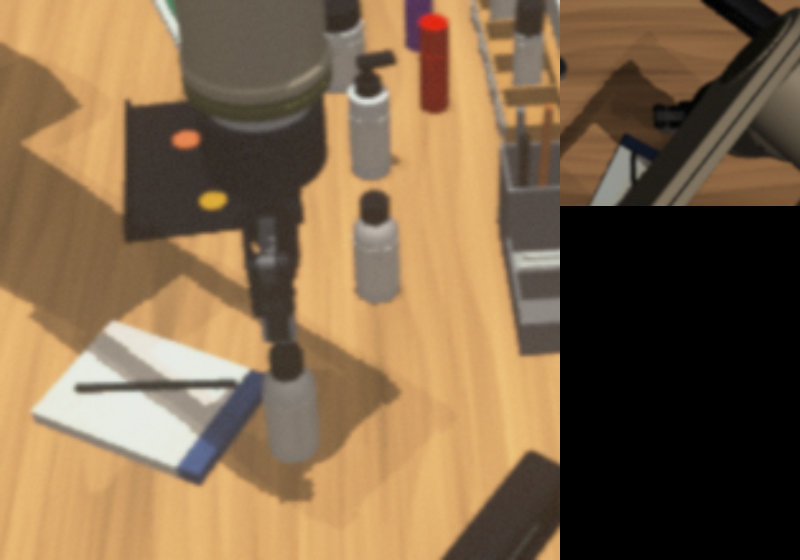

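The fingers, with tips near (280,335), are centred over the shot_c cap at (286,350). I'll descend, grip and lift.

```bash
python3 -m handwheel '[[0,0,0.03,0],[0,0,0.021,0],[0,0,0,0],[0,0,0,0]]'; python3 -m handwheel '[[0,0,0,0],[0,0,0,0],[0,0,0,0],[0,0,0,0],[0,0,0,0],[0,0,0,0]]' 0 30;  python3 -m handwheel '[[0,0,-0.02,0],[0,0,-0.04,0],[0,0,-0.05,0],[0,0,-0.04,0],[0,0,0,0]]'
```

```text
time: 2.2
tool_pos: [393.7, -303.3, 81.8]
tcp_rot: [180.0, -0.1, 0.0]
ft_force: [0.7, -1.0, 0.8]
finger_gap: 49.9
grip_force: 0.0
time: 2.8
tool_pos: [394.4, -303.9, 82.3]
tcp_rot: [179.8, -0.2, -0.0]
ft_force: [-0.9, -1.0, 7.5]
finger_gap: 22.5
grip_force: 29.4
time: 3.3
tool_pos: [395.8, -305.2, 238.3]
tcp_rot: [179.5, -0.5, -0.0]
ft_force: [0.6, -0.2, 0.9]
finger_gap: 22.9
grip_force: 29.7
```

```bash
python3 -m handwheel '[[0.02,-0.035,0,0],[0.021,-0.035,0,0],[0.021,-0.036,0,0],[0.022,-0.036,0,0],[0.022,-0.036,0,0],[0.022,-0.036,0,0],[0.022,-0.036,0,0],[0.021,-0.035,0,0],[0.021,-0.035,0,0],[0.02,-0.035,0,0]]'; python3 -m handwheel '[[0,0,0,0],[0,0,0,0],[0,0,0,0]]';python3 -m handwheel '[[0,0,0,0],[0,0,0,0],[0,0,0,0]]'; python3 - <<'E'
from h import *
import cv2
a=r.snapshot('side')[40:260,200:420,::-1]; b=r.snapshot('top')[140:290,140:300,::-1]
a=cv2.resize(a,(480,480));b=cv2.resize(b,(320,300))
c=cv2.copyMakeBorder(b,0,180,0,0,cv2.BORDER_CONSTANT)
cv2.imwrite('pics/p2.png',cv2.hconcat([a,c]))
s=r.sense();print(s['tool_pos'],s['tcp_rot'])
E
```

```text
time: 4.3
tool_pos: [605.7, 53.9, 229.7]
tcp_rot: [180.0, 0.0, 0.0]
ft_force: [0.1, -1.6, 0.0]
finger_gap: 22.5
grip_force: 29.7
time: 4.6
tool_pos: [604.8, 51.6, 229.8]
tcp_rot: [180.0, 0.0, -0.0]
ft_force: [0.3, -0.9, 0.2]
finger_gap: 22.6
grip_force: 29.8
time: 4.9
tool_pos: [605.1, 51.5, 230.6]
tcp_rot: [180.0, -0.0, -0.1]
ft_force: [-0.5, -0.9, -1.1]
finger_gap: 22.7
grip_force: 29.8
[605.16832471  51.800952   230.50049682] [ 1.79997426e+02 -1.64839147e-02 -5.12944149e-02]
```

View pics/p2.png

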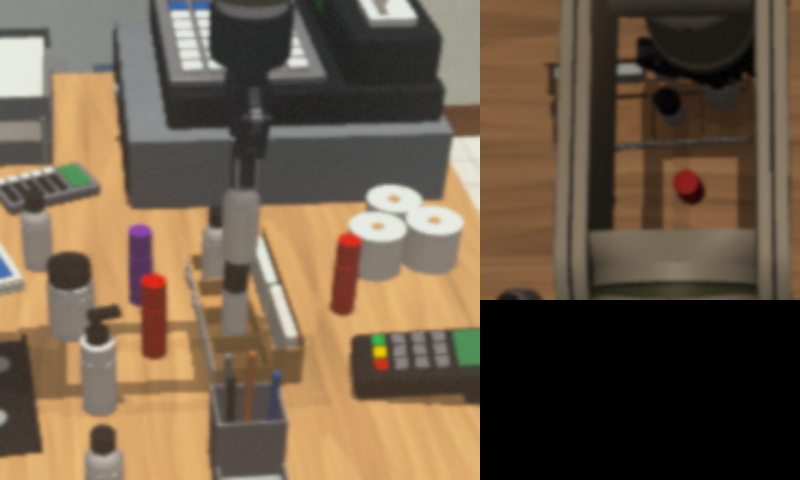

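The bottle hangs upright over the fourth cell, with its base near (240,258) in the crop. I'll shift slightly and lower it.

```bash
python3 -m handwheel '[[0.003,0.001,0.04,0],[0,0,0.04,0],[0,0,0.03,0],[0,0,0.02,0],[0,0,0.01,0],[0,0,0,0],[0,0,0,0],[0,0,0.003,0],[0,0,0,0],[0,0,0,0]]'; python3 - <<'E'
from h import *
import cv2
a=r.snapshot('side')[90:260,220:390,::-1]
cv2.imwrite('pics/p3.png',cv2.resize(a,(560,560)))
E
```

```text
time: 6.0
tool_pos: [608.7, 51.3, 88.1]
tcp_rot: [-180.0, -0.1, -0.0]
ft_force: [0.4, 0.4, -0.8]
finger_gap: 22.7
grip_force: 29.8
```

View pics/p3.png

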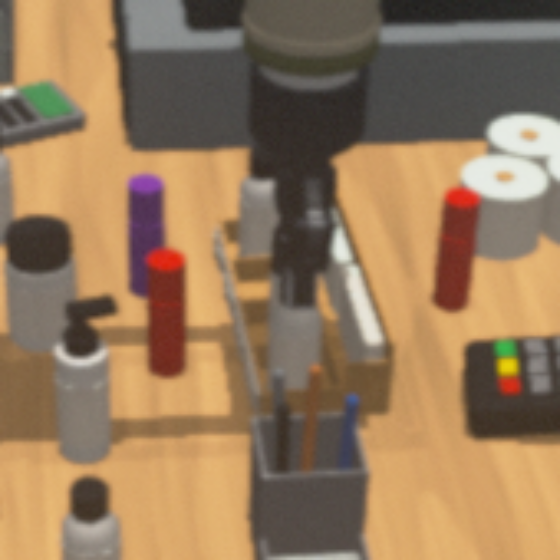

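The bottle is inside the cell, with its body at (295,340) between the front wall and the pocket. I'll lower it to contact, release and rise.

```bash
python3 -m handwheel '[[0,0,0.001,0],[0,0,0.001,0],[0,0,0,0],[0,0,0,0]]'; python3 -m handwheel '[[0,0,0,0],[0,0,0,0],[0,0,0,0],[0,0,0,0],[0,0,0,0]]' 0.048;  python3 -m handwheel '[[0,0,-0.01,0],[0,0,-0.03,0],[0,0,-0.04,0],[0,0,-0.04,0],[0,0,0,0]]'
```

```text
time: 6.45
tool_pos: [608.3, 51.3, 85.4]
tcp_rot: [180.0, -0.0, -0.0]
ft_force: [0.9, -0.1, 0.5]
finger_gap: 22.4
grip_force: 29.9
time: 6.95
tool_pos: [608.2, 51.3, 85.3]
tcp_rot: [180.0, 0.0, -0.0]
ft_force: [-0.4, -0.2, 1.0]
finger_gap: 48.0
grip_force: 0.0
time: 7.45
tool_pos: [612.1, 51.3, 214.3]
tcp_rot: [-180.0, -0.7, -0.0]
ft_force: [0.4, 0.1, 1.1]
finger_gap: 48.4
grip_force: 0.0
```

```bash
python3 -m handwheel '[[0.002,-0.03,0,0],[0,-0.031,0,0],[0,0,0.03,0],[0,0,0.04,0],[0,0,0,0],[0,0,0,0]]'; python3 -m handwheel '[[0,0,0.03,0],[0,0,0.02,0],[0,0,0.01,0],[0,0,0,0],[0,0,0,0]]'; python3 -m handwheel '[[0,0,0,0],[0,0,0,0],[0,0,0,0],[0,0,0,0],[0,0,0,0],[0,0,0,0]]' 0 30;  python3 -m handwheel '[[0,0,-0.01,0],[0,0,-0.04,0],[0,0,-0.05,0],[0,0,-0.05,0],[0,0,-0.01,0],[0,0,0,0],[0,0,0,0]]'
```

```text
time: 8.05
tool_pos: [609.5, 112.2, 135.2]
tcp_rot: [180.0, 0.1, -0.0]
ft_force: [-0.5, 1.1, 0.9]
finger_gap: 48.2
grip_force: 0.0
time: 8.55
tool_pos: [611.5, 112.3, 77.4]
tcp_rot: [-180.0, -0.1, -0.0]
ft_force: [-0.0, 0.1, -0.2]
finger_gap: 48.2
grip_force: 0.0
time: 9.15
tool_pos: [611.7, 112.7, 77.4]
tcp_rot: [-180.0, -0.2, -0.0]
ft_force: [-0.1, 1.9, 7.3]
finger_gap: 26.8
grip_force: 29.5
time: 9.85
tool_pos: [609.7, 112.2, 234.2]
tcp_rot: [180.0, 0.1, -0.0]
ft_force: [-0.1, -0.6, -1.7]
finger_gap: 26.6
grip_force: 29.6
```

```bash
python3 -m handwheel '[[-0.002,0.04,0,0],[-0.002,0.04,0,0],[-0.002,0.04,0,0],[-0.002,0.04,0,0],[-0.002,0.04,0,0],[-0.002,0.04,0,0],[-0.002,0.04,0,0],[-0.001,0.032,0,0],[0,0,0,0],[0,0,0,0]]'; python3 -m handwheel '[[0,0,0.04,0],[0,0,0.04,0],[0,0,0.02,0],[0,0,0,0],[0,0,0,0]]'; python3 - <<'E'
from h import *
import cv2
a=r.snapshot('side')[130:300,220:390,::-1]
cv2.imwrite('pics/p4.png',cv2.resize(a,(560,560)))
print(r.sense()['tool_pos'])
E
```

```text
time: 10.85
tool_pos: [593.8, -199.8, 232.3]
tcp_rot: [-179.9, 0.2, -0.1]
ft_force: [-1.0, 0.8, -0.3]
finger_gap: 26.8
grip_force: 29.7
time: 11.35
tool_pos: [594.9, -198.3, 134.9]
tcp_rot: [-180.0, 0.1, 0.1]
ft_force: [-0.3, 0.1, -0.1]
finger_gap: 26.8
grip_force: 29.7
[ 595.88673655 -199.00984865  136.48248323]
```

View pics/p4.png

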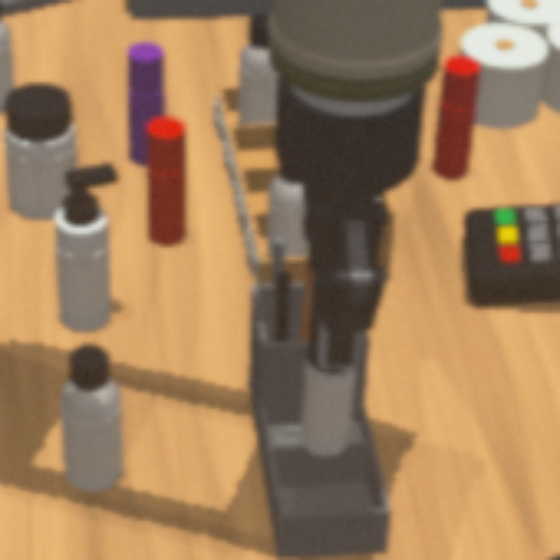

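The glue hangs upright above the end compartment, with its base at (326,448). I'll lower it and release.

```bash
python3 -m handwheel '[[0,0,0.03,0],[0,0,0.02,0],[0,0,0.005,0],[0,0,0,0],[0,0,0.002,0],[0,0,0.001,0],[0,0,0,0],[0,0,0,0]]'; python3 - <<'E'
from h import *
import cv2
a=r.snapshot('side')[130:300,220:390,::-1]
cv2.imwrite('pics/p5.png',cv2.resize(a,(560,560)))
E
```

```text
time: 12.2
tool_pos: [595.5, -199.9, 78.0]
tcp_rot: [180.0, -0.1, -0.0]
ft_force: [0.1, -1.1, -0.5]
finger_gap: 26.9
grip_force: 29.7
```

View pics/p5.png

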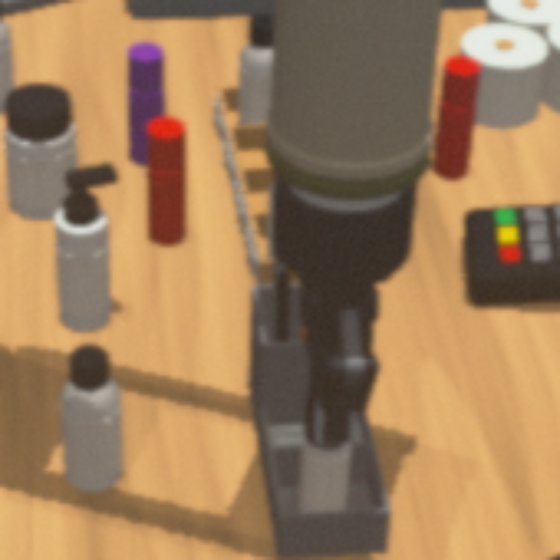

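```bash
python3 -m handwheel '[[0,0,0.001,0],[0,0,0,0],[0,0,0,0],[0,0,0,0],[0,0,0,0],[0,0,0,0]]' 0.048;  python3 -m handwheel '[[0,0,-0.01,0],[0,0,-0.03,0],[0,0,-0.04,0],[0,0,-0.04,0],[-0.035,-0.012,0,0],[-0.035,-0.012,0,0],[-0.035,-0.012,0,0],[-0.034,-0.012,0,0],[0,0,0,0],[0,0,0,0]]'; python3 -m handwheel '[[0,0,0.03,0],[0,0,0.03,0],[0,0,0,0],[0,0,0,0]]';  python3 - <<'E'
from h import *
import cv2
a=r.snapshot('side')[130:300,180:390,::-1]
cv2.imwrite('pics/p6.png',cv2.resize(a,(690,560)))
E
```

```text
time: 12.85
tool_pos: [595.2, -199.7, 76.3]
tcp_rot: [-180.0, 0.0, -0.0]
ft_force: [0.6, -0.4, -0.2]
finger_gap: 47.9
grip_force: 0.0
time: 13.85
tool_pos: [456.2, -151.7, 197.4]
tcp_rot: [179.9, -0.1, -0.0]
ft_force: [1.2, -0.6, 1.2]
finger_gap: 48.4
grip_force: 0.0
time: 14.25
tool_pos: [456.6, -151.9, 136.8]
tcp_rot: [-180.0, 0.0, -0.0]
ft_force: [-0.6, 0.5, 0.3]
finger_gap: 47.9
grip_force: 0.0
```

View pics/p6.png

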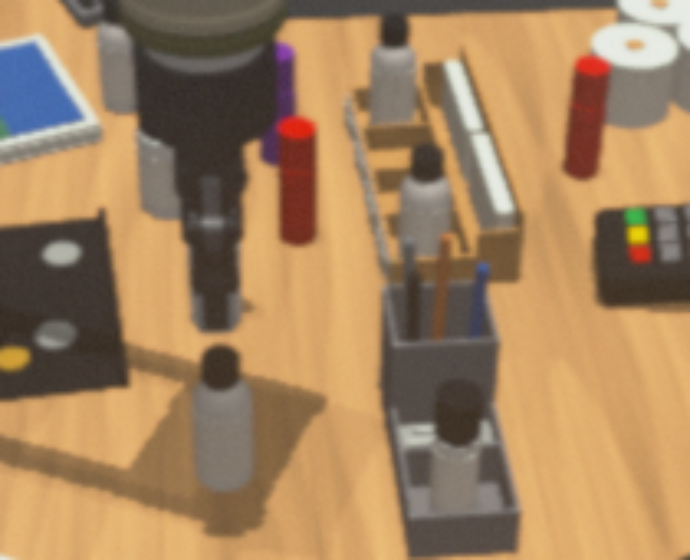

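The glue stands in the caddy at (455,450) and the first bottle stands in its cell at (425,200). The fingers are centred over shot_b's cap at (220,365), so I'll pick it.

```bash
python3 -m handwheel '[[0,0,0.03,0],[0,0,0.02,0],[0,0,0.005,0],[0,0,0,0],[0,0,0,0]]'; python3 -m handwheel '[[0,0,0,0],[0,0,0,0],[0,0,0,0],[0,0,0,0],[0,0,0,0],[0,0,0,0]]' 0 30;  python3 -m handwheel '[[0,0,-0.02,0],[0,0,-0.04,0],[0,0,-0.05,0],[0,0,-0.04,0],[0,0,0,0],[0,0,0,0]]'; python3 -m handwheel '[[0.021,-0.037,0,0],[0.021,-0.037,0,0],[0.021,-0.037,0,0],[0.021,-0.037,0,0],[0.021,-0.037,0,0],[0.022,-0.037,0,0],[0.022,-0.037,0,0],[0,0,0,0],[0,0,0,0],[0,0,0,0]]'
```

```text
time: 14.8
tool_pos: [457.5, -152.3, 83.2]
tcp_rot: [179.9, -0.1, -0.0]
ft_force: [-0.4, 0.6, -0.7]
finger_gap: 48.1
grip_force: 0.0
time: 15.4
tool_pos: [457.3, -152.1, 82.8]
tcp_rot: [179.9, -0.1, -0.0]
ft_force: [-0.1, 0.5, 7.1]
finger_gap: 22.6
grip_force: 29.2
time: 16.0
tool_pos: [456.8, -152.0, 232.5]
tcp_rot: [179.9, -0.1, -0.0]
ft_force: [-0.2, -0.3, -1.8]
finger_gap: 22.6
grip_force: 29.7
time: 17.0
tool_pos: [604.2, 106.5, 229.7]
tcp_rot: [180.0, 0.2, -0.0]
ft_force: [0.8, 0.4, -0.3]
finger_gap: 22.5
grip_force: 29.8
```

```bash
python3 -m handwheel '[[0.001,-0.001,0.04,0],[0,0,0.04,0],[0,0,0.03,0],[0,0,0.02,0],[0,0,0.01,0],[0,0,0,0],[0,0,0,0],[0,0,0.003,0],[0,0,0,0],[0,0,0,0]]'; python3 - <<'E'
from h import *
import cv2
a=r.snapshot('side')[90:260,220:390,::-1]
cv2.imwrite('pics/p7.png',cv2.resize(a,(560,560)))
E
```

```text
time: 18.0
tool_pos: [606.7, 108.3, 89.1]
tcp_rot: [-180.0, -0.1, -0.0]
ft_force: [0.6, -0.5, -0.9]
finger_gap: 22.1
grip_force: 29.8
```

View pics/p7.png

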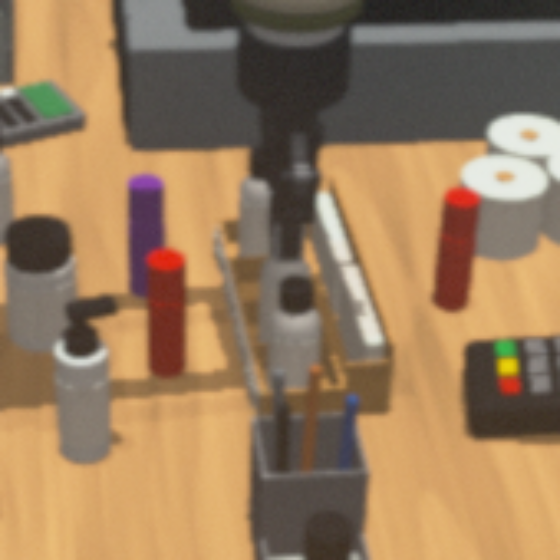

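```bash
python3 -m handwheel '[[0,0,0.002,0],[0,0,0.001,0],[0,0,0,0],[0,0,0,0]]'; python3 -m handwheel '[[0,0,0,0],[0,0,0,0],[0,0,0,0],[0,0,0,0],[0,0,0,0]]' 0.048;  python3 -m handwheel '[[0,0,-0.01,0],[0,0,-0.03,0],[0,0,-0.04,0],[0,0,-0.04,0],[0,0,0,0]]'; python3 -m handwheel '[[-0.036,-0.028,0,0],[-0.036,-0.028,0,0],[-0.036,-0.028,0,0],[-0.036,-0.028,0,0],[-0.035,-0.028,0,0],[-0.035,-0.028,0,0],[0,0,0.03,0],[0,0,0.04,0],[0,0,0,0],[0,0,0,0]]';  python3 - <<'E'
from h import *
import cv2
a=r.snapshot('side')[60:230,150:360,::-1]
cv2.imwrite('pics/p8.png',cv2.resize(a,(690,560)))
E
```

```text
time: 18.45
tool_pos: [606.7, 108.5, 85.9]
tcp_rot: [-180.0, -0.1, -0.0]
ft_force: [-0.5, 1.1, 4.7]
finger_gap: 22.3
grip_force: 30.2
time: 18.95
tool_pos: [606.1, 108.2, 85.1]
tcp_rot: [180.0, 0.0, -0.0]
ft_force: [0.2, 0.2, 0.7]
finger_gap: 47.7
grip_force: 0.0
time: 19.45
tool_pos: [610.1, 108.7, 214.3]
tcp_rot: [-179.9, -0.7, -0.0]
ft_force: [0.5, 0.1, 0.9]
finger_gap: 48.1
grip_force: 0.0
time: 20.45
tool_pos: [391.8, 276.0, 135.6]
tcp_rot: [179.9, 0.1, -0.0]
ft_force: [0.0, -0.1, 0.9]
finger_gap: 48.2
grip_force: 0.0
```

View pics/p8.png

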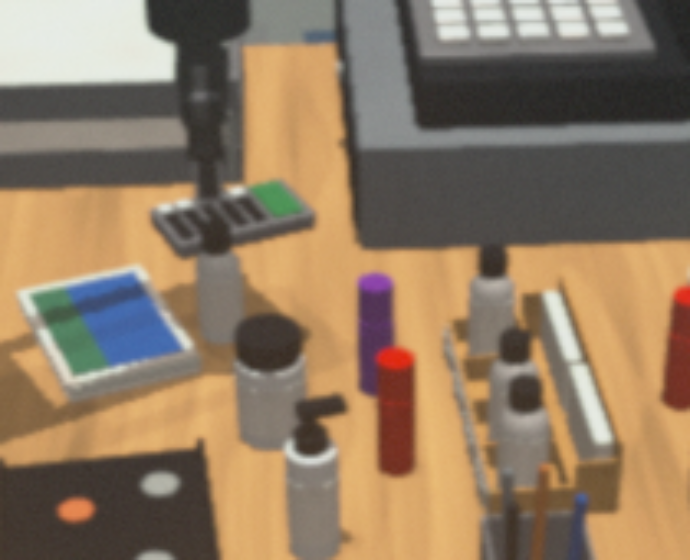

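The fingers are over shot_a's cap at (214,225), and the tray shows three bottles with the second cell free. I'll pick this last bottle and carry it there.

```bash
python3 -m handwheel '[[0,0,0.03,0],[0,0,0.02,0],[0,0,0.004,0],[0,0,0,0],[0,0,0,0]]'; python3 -m handwheel '[[0,0,0,0],[0,0,0,0],[0,0,0,0],[0,0,0,0],[0,0,0,0],[0,0,0,0]]' 0 30;  python3 -m handwheel '[[0,0,-0.02,0],[0,0,-0.04,0],[0,0,-0.05,0],[0,0,-0.04,0],[0,0,0,0],[0,0,0,0]]'; python3 -m handwheel '[[0.036,0.019,0,0],[0.035,0.019,0,0],[0.035,0.019,0,0],[0.035,0.019,0,0],[0.035,0.019,0,0],[0.035,0.017,0,0],[0,0,0,0],[0,0,0,0],[0,0,0,0]]'
```

```text
time: 21.0
tool_pos: [393.7, 276.9, 83.5]
tcp_rot: [-179.9, -0.1, -0.0]
ft_force: [-0.2, -0.4, 0.0]
finger_gap: 48.1
grip_force: 0.0
time: 21.6
tool_pos: [393.3, 277.1, 82.8]
tcp_rot: [-179.9, -0.1, -0.0]
ft_force: [-0.4, 1.2, 5.6]
finger_gap: 22.6
grip_force: 29.2
time: 22.2
tool_pos: [392.8, 276.6, 232.4]
tcp_rot: [-179.9, -0.1, -0.0]
ft_force: [-0.1, -0.4, -0.7]
finger_gap: 22.6
grip_force: 29.4
time: 23.1
tool_pos: [601.9, 164.6, 229.6]
tcp_rot: [180.0, 0.2, 0.0]
ft_force: [-0.0, 0.1, -1.0]
finger_gap: 22.4
grip_force: 29.5
```

```bash
python3 -m handwheel '[[0.001,0,0.04,0],[0,0,0.04,0],[0,0,0.03,0],[0,0,0.02,0],[0,0,0.01,0],[0,0,0,0],[0,0,0.003,0],[0,0,0.002,0],[0,0,0,0],[0,0,0,0]]'; python3 -m handwheel '[[0,0,0,0],[0,0,0,0]]'
```

```text
time: 24.1
tool_pos: [604.8, 164.4, 87.2]
tcp_rot: [-180.0, -0.1, -0.0]
ft_force: [0.6, -0.3, -1.4]
finger_gap: 22.8
grip_force: 29.5
time: 24.3
tool_pos: [604.4, 164.3, 86.6]
tcp_rot: [-180.0, -0.0, -0.0]
ft_force: [1.1, 0.0, -0.5]
finger_gap: 22.3
grip_force: 29.5
```

```bash
python3 -m handwheel '[[0,0,0.001,0],[0,0,0,0],[0,0,0,0]]'; python3 -m handwheel '[[0,0,0,0],[0,0,0,0],[0,0,0,0],[0,0,0,0],[0,0,0,0]]' 0.042;  python3 -m handwheel '[[0,0,-0.01,0],[0,0,-0.03,0],[0,0,-0.04,0],[0,0,-0.04,0],[0,0,0,0]]'; python3 -m handwheel '[[-0.02,0.04,0,0],[-0.02,0.04,0,0],[-0.02,0.04,0,0],[-0.02,0.04,0,0],[-0.02,0.04,0,0],[-0.02,0.04,0,0],[-0.02,0.04,0,0],[-0.02,0.04,0,0],[0,0.04,0,0],[0,0.04,0,0]]';python3 -m handwheel '[[0,0.04,0,0],[0,0.04,0,0],[0,0.04,0,0],[0,0,0,0],[0,0,0,0],[0,0,0,0]]';  python3 - <<'E'
from h import *
import cv2
a=r.snapshot('side')[80:320,180:370,::-1]; b=r.snapshot('top')[150:310,140:410,::-1]
cv2.imwrite('pics/top9.png',b)
a=cv2.resize(a,(395,500));b=cv2.resize(cv2.convertScaleAbs(b,alpha=1.8),(405,240))
cv2.imwrite('pics/p9.png',cv2.hconcat([a,cv2.copyMakeBorder(b,0,260,0,0,cv2.BORDER_CONSTANT)]))
E
```

```text
time: 24.6
tool_pos: [604.7, 164.4, 85.9]
tcp_rot: [-180.0, -0.1, -0.0]
ft_force: [0.7, 0.3, 2.4]
finger_gap: 22.5
grip_force: 29.8
time: 25.1
tool_pos: [604.1, 164.3, 85.1]
tcp_rot: [180.0, 0.0, -0.0]
ft_force: [-0.9, -0.6, 0.2]
finger_gap: 42.2
grip_force: 0.0
time: 25.6
tool_pos: [608.1, 165.0, 214.4]
tcp_rot: [-179.9, -0.7, -0.0]
ft_force: [0.5, 0.7, 1.0]
finger_gap: 42.2
grip_force: 0.0
time: 26.6
tool_pos: [443.6, -237.4, 206.2]
tcp_rot: [180.0, -0.1, -0.0]
ft_force: [1.3, -0.1, 0.8]
finger_gap: 42.1
grip_force: 0.0
time: 27.2
tool_pos: [444.2, -355.0, 205.4]
tcp_rot: [-180.0, -0.0, 0.0]
ft_force: [0.2, -0.4, -0.7]
finger_gap: 42.4
grip_force: 0.0
```

View pics/p9.png

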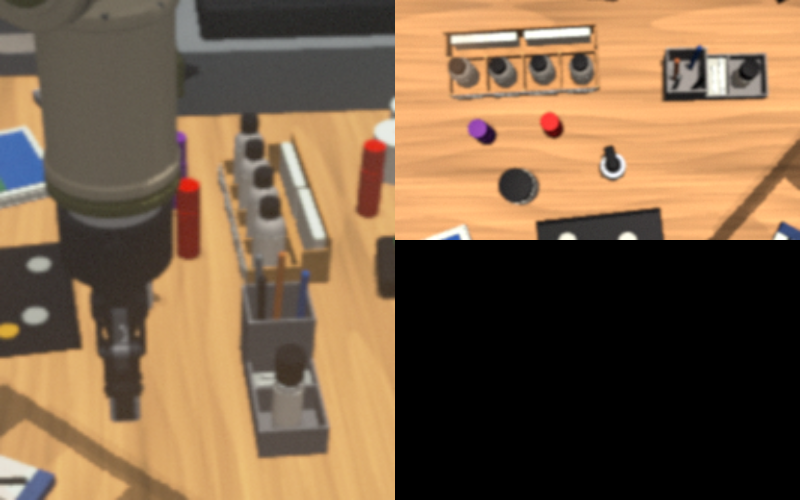

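All four cells hold an upright bottle, the glue stands in the caddy's end compartment at (290,390), and the jar and gel have not moved. Handing in.

```bash
python3 -c "
from bench import r
print(r.hand_in())"
```

```text
the job is handed in; nothing more can be done
None
```

I handed the job in at about 27 s: in the final pictures all four tray cells hold an upright shot bottle, the glue stick stands in the caddy's end compartment, and the jar and gel are standing where they started; the hand-in gave no verdict back.

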